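# Push a glued display case home into the drying box

### The job

Draw the wooden T-shaped pusher out from under the paint stand, let go of it lying flat on the table clear of the stand, then take it again by the tail half of its stem. With the pusher's blade push the display case along the table and in through the drying box's spring flap until it is pressed firmly but gently against the rubber depth stop inside. Then draw the pusher back out so that the flap shuts behind the case and leave it lying flat outside the box; do not lift or tip the case, and leave the other things on the bench as they are.

Things in the scene. Friction and masses are not known exactly. Their poses are not given: they have to be found in the camera images.
- dryer: Drying box: clear acrylic tunnel with aluminium edges, fixed. Origin on the table at the middle of its entrance; x points straight in (the way to push), y to the left of that, z up. Inside 110 mm wide, 83 mm high, 200 mm long, open at both ends, no floor; roof top at 87 mm (a fan block at x 158 to 198 mm reaches 99 mm). The depth stop is on its axis, inside.
- mouth (a point): Point on the table midway between the outer ends of the two fixed aluminium guide wings, 45 mm in front of the entrance on the box's axis. The wings are 28 mm high and narrow from 160 mm apart here to 110 mm apart at the entrance.
- stop: Fixed grey block 50 x 60 x 50 mm on the box's axis, 280 mm from the entrance, origin under its centre. Its rod reaches into the box with the rubber depth stop (face 50 mm wide, 13 to 43 mm above the table). The rod is clamped differently each time: rubber face 183 to 213 mm inside the entrance, not measured, to be felt. The rubber yields 0.7 mm per N, up to 20 mm.
- flap (a joint): Angle of the steel spring flap in the entrance, rad: 0 hanging shut, grows as it swings inward (never outward), 1.1 lying on the case. Hinge at 80 mm height; flap 106 mm wide, lower edge 35 mm above the table: the pusher passes below it, the case (60 mm high) pushes it up with 1 to 3 N. Shuts by itself once the rear of the case is 50 mm or more inside.
- case: Display case: dark wood base 110 x 100 x 16 mm, clear cover 104 x 94 mm up to 60 mm height, dark model vehicle inside; 0.28 to 0.56 kg. Origin under its centre, x along its 110 mm length, towards the box, z up. Starts loose in front of the box, up to 20 mm off its axis and turned up to 0.25 rad. Too wide to grip; slides on the table.
- pusher: T-shaped pusher of light wood lying flat, 26 mm high all over, 0.2 kg. Origin at table level in the middle of the blade's front face, x forward out of that face, z up. Blade 80 mm wide, 14 mm thick (x = -14 to 0); stem 24 mm wide from the blade to x = -200 mm. At the start only the blade and 60 to 80 mm of stem stick out from under the paint stand.
- tail (a point): Tail end of the pusher's stem, at table level (pusher x = -200 mm).
- stand: Paint stand, fixed: plywood board 160 x 150 mm, 45 to 53 mm above the table, on two 8 mm cheeks along its sides, paint pots on its rear half up to 99 mm. Origin on the table under the middle of the board; its open front, where the pusher sticks out, faces its own -x, front edge at x = -80 mm, cheeks at y = 67 to 75 mm either side.
- jar: Bystander: paint jar, 42 mm across, 50 mm high, origin under its centre.
- glue: Bystander: glue jar, 44 mm across, 75 mm high, origin under its centre.
- tin: Bystander: steel putty tin, 60 mm across, 32 mm high, origin under its centre.
- driver: Bystander: screwdriver 150 mm long, lying flat along its x.
- brush: Bystander: brush 160 mm long, lying flat along its x.
- sander: Bystander: cork sanding block 90 x 40 x 25 mm, origin under its centre.
- mug: Bystander: white cup 76 mm across, 85 mm high, origin under its centre.
There are look-alikes about, which are no part of the job. There is more than one size of the pusher; the job needs the smaller.

How it is judged:
By the outcome, as a careful person would: the job done as asked, in the order asked, and still so for the second after the job is handed in, with the robot touching nothing.
It also fails if it takes over 69 s, if anything falls off the work surface, if the arm or the gripper's body presses on something with over 40 N, if the wrist force passes 120 N, or if a joint passes its speed limit or range.

### The arm

A 6-joint arm with a two-finger parallel gripper is mounted at the origin on the work surface. World frame = base frame: x ahead of the robot, y to its left, z up, the work surface at z = 0. Lengths are in m, angles in rad, forces in N, time in s.
With the tool pointing down it reaches from about 0.25 to 0.775 m from the base axis. Payload 4 kg.
Tool frame: the origin (TCP) lies at the centre of the arm's flange, where the gripper is bolted on; the fingertips stand ahead of it and the grasp point (between the pads) lies 180 mm ahead of it (robot.tcp_to_tips is the z of the fingertips in the tool frame, in m); z points along the fingers, y is the direction in which the jaws open and shut (so a half turn about z gives the same grasp; the last joint's range is limited). The gripper opens to 94 mm and grips with 3 to 60 N. Pads are 16 mm wide; open, the fingers measure 119 mm over their backs; the gripper's body (75 mm by 177 mm) begins 78 mm behind the grasp point.
Start: joints at [-1.31, 0.087, 1.371, -0, 1.684, -0.103], TCP at [0.196, -0.514, 0.405] pointing down, gripper open.
Joint ranges: [-3.1, 3.1], [-0.76, 2.03], [0.27, 2.55], [-1.08, 4.22], [0.17, 2.65], [-2.57, 2.57]. Speed limits (rad/s): [2.79, 2.79, 3.14, 3.14, 3.14, 3.14].

### API

Orientations are given as [roll, pitch, yaw] about the fixed x, y, z axes, in that order (R = Rz(yaw) Ry(pitch) Rx(roll)).
In Python, from bench import robot gives the robot as it stands.
- The arm moves only by the tool move_arm, never from a script. Its argument "increments" is a list that holds one entry, the list of rows, each a list of 7 numbers: the opening, from 0 (shut) to 1 (fully open), then the shift along the tool's x, y, z as a fraction of full scale, then the turn, a rotation vector about the tool's x, y, z as a fraction of full scale. In form: [[[jaw, dx, dy, dz, rx, ry, rz], ...]]. A call has 1 to 8 rows; each row is the pose to reach, as a shift and turn from the pose commanded when the call began, along the tool's axes at that moment; what a row does not reach only later rows make up. Full scale, the value 1, is 0.1 m for a shift and pi/2 rad for a turn. A row lasts 1/12 s, in which the tool goes at most 41.7 mm and 7.16 degrees, less where a joint would pass 70% of its speed; a pose out of reach is approached as far as the arm can. A call with a number of a shift or a turn outside -1 to 1 is refused whole. A call with a gripper value outside its range is refused whole. The fingers move at their own pace and stop on an object; the grip force is fixed at half the most. Time passes only in rows, so rows that repeat a pose let the fingers close. It gives the time, the measured TCP pose, the force and the opening at its end, in the units of the state.
- robot.get_obs(): the state, without advancing time (a new reading comes with each control period).
- robot.snapshot(name): name is "scene" or "top" or "wrist"; returns (picture, depth): 480x640x3 uint8, red, green, blue; 480x640 float32, m along the optical axis (not along the pixel's ray), 0 where there is no reading.
- robot.camera_params(name): a dict with "mtx" (3x3 intrinsics, pixels), "k1" (the pictures are not rectified: a ray, as slopes to the right and down, at radius r is drawn at 1 + k1 r^2 times it, then the intrinsics apply), "R" (3x3) and "t" (3): a world point X has camera coordinates R X + t. Camera axes: x right, y down, z forward; pixel columns grow to the right and rows downward; lengths in m; the calibration is good to about 2 mm. A picture is of the moment at which its call begins: read the wrist's pose just before it. camera_params takes no time and is no camera call; for the wrist camera it gives the pose at the moment of the call.
- robot.close_job(): hands the job in, once; it reports no verdict.
The state is a dict: "time": time; "joint_positions": joint angles; "qvel": joint speeds; "joint_torque": joint torques, N m; "tool_pos": TCP position; "ee_rot": TCP orientation; "wrist_force": force on the tool from outside, world axes, zero at the start; "wrist_torque": the same for the moment, N m; "width": finger opening in m.
Only numpy, scipy, OpenCV 4.12 (cv2) and the standard library are available. Lean on these libraries where they do the work, as an engineer would, in place of code of your own. Each camera call takes 0.05 s, during which the arm holds its last target.

## Working session

There is one attempt and no reset: what is moved stays moved. The work goes in short steps, Python scripts to look and compute and a tool call to move; the robot and the scene stay as the last step left them, time stands still between calls to the robot, and variables do not carry over. Pictures are saved under pics/ and viewed, and the job is handed in when it is done.

Besides the shell and the picture viewer there is one more tool, called by a JSON object that holds its "method" and its "body", one argument or row to a line. move_arm: Moves the arm, as the interface text tells. Its arguments: {"type":"object","properties":{"increments":{"type":"array","items":{"type":"array","items":{"type":"array","items":{"type":"number","minimum":-1,"maximum":1}}}}},"required":["increments"]}

```bash
mkdir -p pics; ls; python3 - <<'E'
from bench import robot
import cv2,numpy as np
for n in ["scene","top"]:
    im,d=robot.snapshot(n); cv2.imwrite(f"pics/{n}0.png",im[:,:,::-1]); np.save(f"{n}0.npy",d); np.save(f"{n}0im.npy",im)
    print(n,robot.camera_params(n))
o=robot.get_obs(); print(o, robot.tcp_to_tips)
E
```

```text
pics
scene {'mtx': array([[484.97126865,   0.        , 313.25911367],
       [  0.        , 484.97126865, 233.03120391],
       [  0.        ,   0.        ,   1.        ]]), 'k1': -0.11757725483161678, 'R': array([[-0.17473391,  0.98442041, -0.01960889],
       [ 0.68642709,  0.10751426, -0.71920688],
       [-0.7058937 , -0.1391299 , -0.69451923]]), 't': array([ 0.1235558 , -0.32224877,  1.58010786])}
top {'mtx': array([[434.14783362,   0.        , 312.4753224 ],
       [  0.        , 434.14783362, 240.71234082],
       [  0.        ,   0.        ,   1.        ]]), 'k1': -0.06583156565413288, 'R': array([[-0.01132284, -0.99993215,  0.00273488],
       [-0.98955137,  0.01081206, -0.14377476],
       [ 0.14373544, -0.00433424, -0.98960666]]), 't': array([-0.01767532,  0.5632273 ,  1.01297262])}
{'time': 0.1, 'joint_positions': array([-1.31011463e+00,  8.78508677e-02,  1.37206726e+00,  1.34649001e-05,
        1.68358108e+00, -1.03088480e-01]), 'qvel': array([ 0.00089624, -0.00269733, -0.0038175 , -0.00177779, -0.00061439,
       -0.00023289]), 'joint_torque': array([ 2.09675185e-03, -3.41253054e+01, -3.03299797e+01,  7.21267099e-02,
        3.04329861e-02, -1.01215014e-04]), 'tool_pos': array([ 0.19566768, -0.51391053,  0.40365556]), 'ee_rot': array([-3.13969761e+00, -2.09506078e-04,  3.63771476e-01]), 'wrist_force': array([ 0.19565905, -0.95487572,  0.22690139]), 'wrist_torque': array([-0.02905644, -0.05406392, -0.03536018]), 'width': 0.09399311172506704} 0.1992
```

View pics/scene0.png

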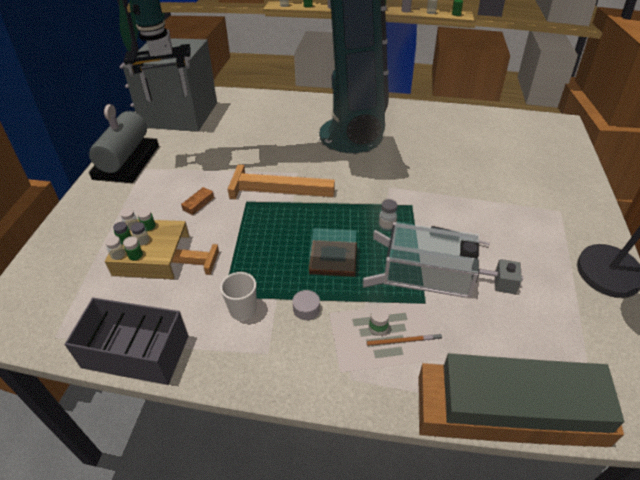

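View pics/top0.png

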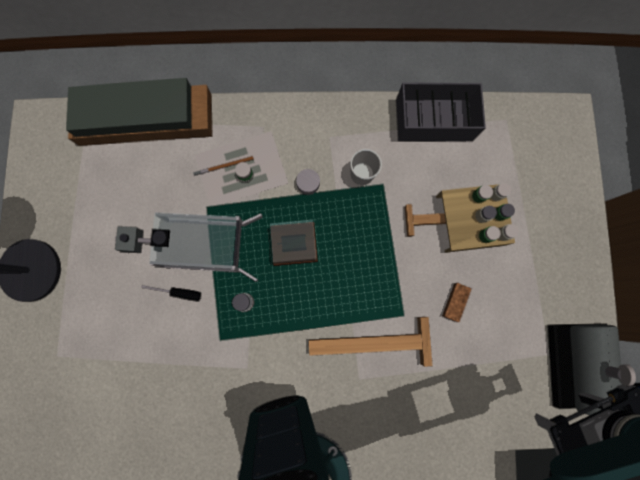

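Scene and top views both show the small pusher (top: blade ≈(408,220)) sticking out of the stand (≈(477,218)). The case is at ≈(293,243), the dryer entrance at ≈(239,243), the mug at (365,165) and the tin at (307,181). The larger T at (370,340) is a decoy.

```bash
cat > h.py <<'E'
import numpy as np, cv2
def ray(p,uv):
    K=p["mtx"];x=(uv[0]-K[0,2])/K[0,0];y=(uv[1]-K[1,2])/K[1,1]
    rd=np.hypot(x,y);r=rd
    for _ in range(20): r=rd/(1+p["k1"]*r*r)
    s=r/rd if rd>0 else 1
    d=p["R"].T@np.array([x*s,y*s,1.]);c=-p["R"].T@p["t"];return c,d
def onz(p,uv,z):
    c,d=ray(p,uv);return c+d*(z-c[2])/d[2]
def proj(p,X):
    c=p["R"]@np.asarray(X,float)+p["t"];x,y=c[:2]/c[2];s=1+p["k1"]*(x*x+y*y)
    return p["mtx"][0,0]*x*s+p["mtx"][0,2],p["mtx"][1,1]*y*s+p["mtx"][1,2]
def pt3(p,uv,d):
    c,dd=ray(p,uv);return c+dd*d   # dd has unit cam z
E
python3 - <<'E'
import numpy as np,cv2
im=np.load("top0im.npy")[:,:,::-1]
cv2.imwrite("pics/topA.png",cv2.resize(im[140:330,100:300],(800,760),interpolation=cv2.INTER_CUBIC)[:600])
cv2.imwrite("pics/topB.png",cv2.resize(im[140:290,330:530],(800,600),interpolation=cv2.INTER_CUBIC))
hsv=cv2.cvtColor(im,cv2.COLOR_BGR2HSV)
for q in [(408,220),(408,210),(430,219),(460,220),(370,345),(293,262),(274,255)]: print(q,hsv[q[1],q[0]])
E
```

```text
(408, 220) [ 15 130 135]
(408, 210) [ 14 129 134]
(430, 219) [ 14 131 138]
(460, 220) [ 19 109 131]
(370, 345) [ 14 129 156]
(293, 262) [ 10 133  48]
(274, 255) [15 41 74]
```

```bash
python3 - <<'E'
import numpy as np,cv2
im=np.load("top0im.npy")[:,:,::-1]
cv2.imwrite("pics/topC.png",cv2.resize(im[190:310,220:380],(800,600),interpolation=cv2.INTER_CUBIC))
E
```

```text
(no output)
```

View pics/topA.png

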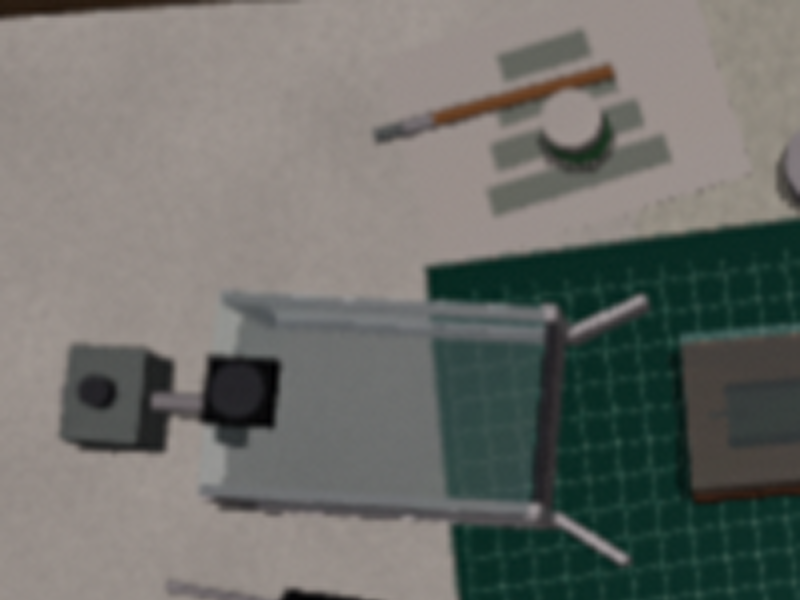

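View pics/topB.png

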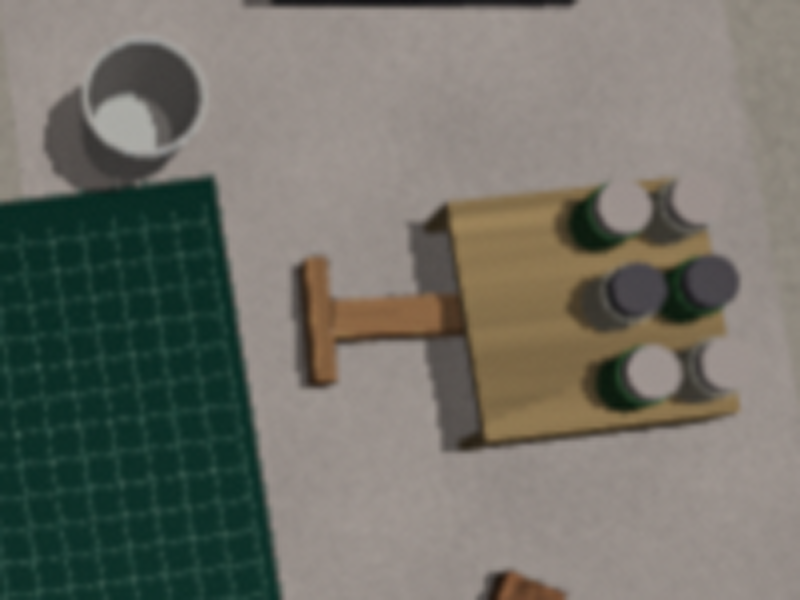

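View pics/topC.png

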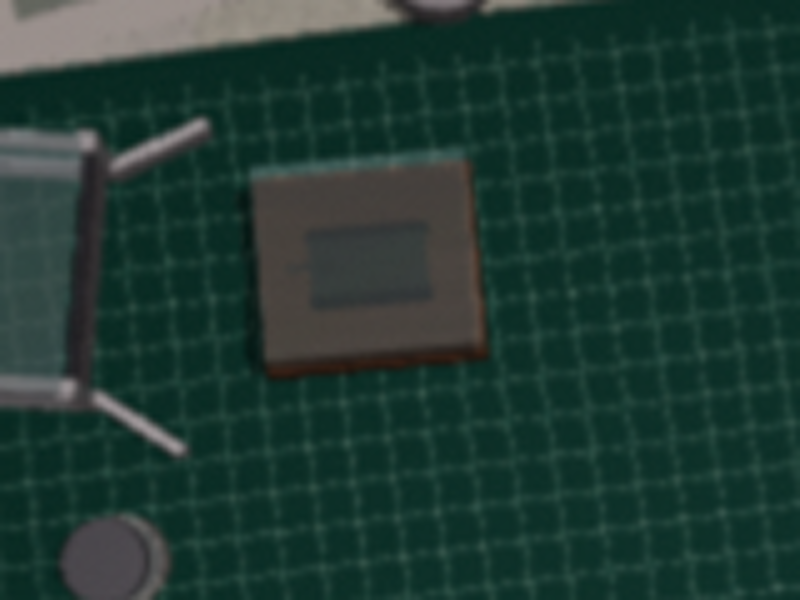

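```bash
python3 - <<'E'
import numpy as np
from h import *
from bench import robot
np.set_printoptions(precision=4,suppress=True)
p=robot.camera_params("top"); D=np.load("top0.npy")
print("cam",-p["R"].T@p["t"])
def S(c,uv):
    s,ox,oy={"A":(4,100,140),"B":(4,330,140),"C":(5,220,190)}[c]
    return ((uv[0]+.5)/s-.5+ox,(uv[1]+.5)/s-.5+oy)
def show(c,n,uv,z):
    q=S(c,uv); d=D[int(round(q[1])),int(round(q[0]))]
    X=onz(p,q,z); print(n,np.round(q,1),X[:2],"depth z",pt3(p,q,d)[2].round(3)); return X[:2]
print("pusher")
for n,uv in dict(fl1=(304,258),fl2=(312,385),bl1=(327,257),bl2=(336,382),s1=(338,300),s2=(455,295),s3=(338,338),s4=(460,332)).items(): show("B",n,uv,.026)
print("stand")
for n,uv in dict(f1=(450,204),f2=(485,440),r2=(738,410),r1=(705,180)).items(): show("B",n,uv,.053)
print("case z=.06, .016, 0")
for z in (.06,.016,.0):
  for n,uv in dict(fl=(252,172),bl=(468,160),br=(487,357),fr=(268,376)).items(): show("C",n,uv,z)
print("dryer roof z=.087")
for n,uv in dict(l=(548,312),r=(541,514),lr=(228,298),rr=(205,490)).items(): show("A",n,uv,.087)
print("wing tips z=.028")
for n,uv in dict(l=(207,126),r=(184,452)).items(): show("C",n,uv,.028)
print("stop block");
for n,uv in dict(a=(72,345),b=(147,350),c=(138,450),d=(62,440)).items(): show("A",n,uv,.05)
show("A","flapbar",(560,330),.08)
print("mug tin jar")
show("B","mug",(144,98),.085); 
for q,z in [((307,181),.032),((242,300.5),.075),((243,171),.05)]: print(onz(p,q,z)[:2],pt3(p,q,D[int(q[1]),int(q[0])])[2])
E
```

```text
cam [ 0.4115 -0.0194  1.0835]
pusher
fl1 [405.6 204.1] [ 0.6551 -0.2581] depth z 0.023
fl2 [407.6 235.9] [ 0.5747 -0.2596] depth z 0.008
bl1 [411.4 203.9] [ 0.6556 -0.2726] depth z 0.026
bl2 [413.6 235.1] [ 0.5764 -0.2746] depth z 0.001
s1 [414.1 214.6] [ 0.6281 -0.2783] depth z 0.027
s2 [443.4 213.4] [ 0.6307 -0.3523] depth z 0.026
s3 [414.1 224.1] [ 0.604  -0.2772] depth z 0.018
s4 [444.6 222.6] [ 0.6071 -0.3541] depth z 0.006
stand
f1 [442.1 190.6] [ 0.6822 -0.344 ] depth z 0.056
f2 [450.9 249.6] [ 0.5359 -0.3571] depth z 0.049
r2 [514.1 242.1] [ 0.5524 -0.5151] depth z 0.05
r1 [505.9 184.6] [ 0.6968 -0.5059] depth z 0.099
case z=.06, .016, 0
fl [270. 224.] [0.6018 0.0775] depth z 0.058
bl [313.2 221.6] [ 0.6065 -0.0261] depth z 0.019
br [317. 261.] [ 0.5116 -0.034 ] depth z 0.012
fr [273.2 264.8] [0.5037 0.0696] depth z -0.0
fl [270. 224.] [0.61   0.0816] depth z 0.058
bl [313.2 221.6] [ 0.6149 -0.0264] depth z 0.019
br [317. 261.] [ 0.5159 -0.0346] depth z 0.012
fr [273.2 264.8] [0.5076 0.0735] depth z -0.0
fl [270. 224.] [0.6129 0.0832] depth z 0.058
bl [313.2 221.6] [ 0.6179 -0.0265] depth z 0.019
br [317. 261.] [ 0.5174 -0.0349] depth z 0.012
fr [273.2 264.8] [0.5091 0.0749] depth z -0.0
dryer roof z=.087
l [236.6 217.6] [0.6128 0.1532] depth z 0.08
r [234.9 268.1] [0.4944 0.1557] depth z 0.072
lr [156.6 214.1] [0.6237 0.3432] depth z 0.09
rr [150.9 262.1] [0.5101 0.3521] depth z 0.086
wing tips z=.028
l [261.  214.8] [0.6312 0.1029] depth z 0.026
r [256.4 280. ] [0.47   0.1132] depth z 0.018
stop block
a [117.6 225.9] [0.6036 0.4527] depth z 0.049
b [136.4 227.1] [0.5999 0.4056] depth z 0.047
c [134.1 252.1] [0.5384 0.4082] depth z 0.011
d [115.1 249.6] [0.545  0.4557] depth z -0.001
flapbar [239.6 222.1] [0.6034 0.1472] depth z 0.052
mug tin jar
mug [365.6 164.1] [ 0.7404 -0.153 ] depth z 0.006
[ 0.7153 -0.012 ] 0.03556154088010599
[0.4204 0.1404] 0.07378072023467408
[0.7375 0.1458] 0.04696208725872131
```

{"method": "move_arm", "body": {
  "increments": [
    [[1,0.35,0,0,0,0,0],[1,0.7,0,0,0,0,0],[1,1,0,0,0,0,0]]
  ]
}}

```text
time: 0.35
tool_pos: [0.2901, -0.4779, 0.404]
ee_rot: [-3.14, -0.0, 0.363]
wrist_force: [0.7, -0.2, -0.9]
width: 0.0941
```

{"method": "move_arm", "body": {
  "increments": [
    [[1,0.35,0,0,0,0,0],[1,0.7,0,0,0,0,0],[1,1,0,0,0,0,0]]
  ]
}}

```text
time: 0.6
tool_pos: [0.3844, -0.4418, 0.404]
ee_rot: [-3.14, -0.0, 0.364]
wrist_force: [0.1, -0.3, -0.1]
width: 0.094
```

{"method": "move_arm", "body": {
  "increments": [
    [[1,0.35,0,0,0,0,0],[1,0.7,0,0,0,0,0],[1,1,0,0,0,0,0]]
  ]
}}

```text
time: 0.85
tool_pos: [0.4779, -0.4061, 0.4039]
ee_rot: [-3.14, 0.0, 0.365]
wrist_force: [-0.2, -0.8, -0.6]
width: 0.0938
```

{"method": "move_arm", "body": {
  "increments": [
    [[1,0.35,0,0,0,0,0],[1,0.7,0,0,0,0,0],[1,1,0,0,0,0,0]]
  ]
}}

```text
time: 1.1
tool_pos: [0.5714, -0.3705, 0.4037]
ee_rot: [-3.14, 0.0, 0.365]
wrist_force: [-0.1, -0.8, 0.1]
width: 0.094
```

{"method": "move_arm", "body": {
  "increments": [
    [[1,0.2,-0.15,0.1,0,0,-0.075],[1,0.4,-0.3,0.2,0,0,-0.15],[1,0.6,-0.4,0.3,0,0,-0.225],[1,0.69,-0.48,0.3,0,0,-0.3],[1,0.69,-0.48,0.3,0,0,-0.37],[1,0.69,-0.48,0.3,0,0,-0.4]]
  ]
}}

```text
time: 1.6
tool_pos: [0.6176, -0.301, 0.3732]
ee_rot: [-3.139, 0.0, 0.999]
wrist_force: [-0.5, -0.0, -0.6]
width: 0.0939
```

{"method": "move_arm", "body": {
  "increments": [
    [[1,0,0,0,0,0,-0.075],[1,0,0,0,0,0,-0.15],[1,0,0,0,0,0,-0.225],[1,0,0,0,0,0,-0.3],[1,0,0,0,0,0,-0.37],[1,0,0,0,0,0,-0.391],[1,0,0,0,0,0,-0.391]]
  ]
}}

```text
time: 2.18
tool_pos: [0.6169, -0.3022, 0.3738]
ee_rot: [-3.14, -0.001, 1.607]
wrist_force: [0.1, 0.4, 0.2]
width: 0.0943
```

```bash
python3 - <<'E'
from bench import robot
import cv2,numpy as np,pickle
p=robot.camera_params("wrist"); im,d=robot.snapshot("wrist"); cv2.imwrite("pics/w1.png",im[:,:,::-1]); np.savez("w1.npz",im=im,d=d); pickle.dump(p,open("w1.pkl","wb")); print(p)
E
```

```text
{'mtx': array([[350.49062677,   0.        , 321.04764726],
       [  0.        , 350.49062677, 241.36093528],
       [  0.        ,   0.        ,   1.        ]]), 'k1': -0.05709283347409081, 'R': array([[ 9.99321619e-01,  3.68265617e-02,  3.26620670e-04],
       [ 3.55510955e-02, -9.66949951e-01,  2.52475566e-01],
       [ 9.61363285e-03, -2.52292679e-01, -9.67603215e-01]]), 't': array([-0.60577117, -0.3310501 ,  0.27898595])}
```

View pics/w1.png

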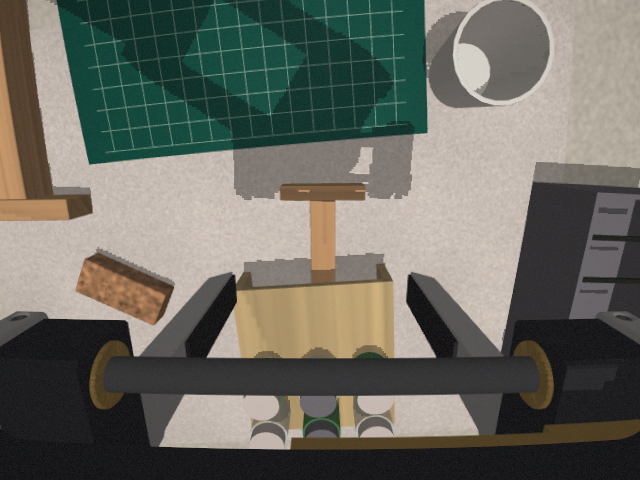

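Wrist view: blade at (280–365, 184–200), stem running centrally down to (323,270) under the stand's front edge; nothing in the way. Measuring the stem.

```bash
python3 - <<'E'
import numpy as np,cv2,pickle
from h import *
np.set_printoptions(precision=4,suppress=True)
z=np.load("w1.npz");im=z["im"];p=pickle.load(open("w1.pkl","rb"))
hsv=cv2.cvtColor(im,cv2.COLOR_RGB2HSV)
m=((hsv[...,0]>8)&(hsv[...,0]<20)&(hsv[...,1]>90)&(hsv[...,2]>70)).astype(np.uint8)
for r in (188,190,192,194,196,198,205,215,225,235,245,255,262):
    c=np.where(m[r,270:380])[0]+270
    if len(c): a,b=c.min(),c.max()+1; A=onz(p,(a-.5,r),.026);B=onz(p,(b-.5,r),.026);print(r,a,b,A[:2],B[:2],"mid",((A+B)/2)[:2],"w",np.linalg.norm(A-B).round(4))
for cidx in (290,310,340,355):
    r=np.where(m[175:210,cidx])[0]+175; print(cidx,r.min(),r.max(),onz(p,(cidx,r.min()-.5),.026)[:2],onz(p,(cidx,r.max()+.5),.026)[:2], [tuple(hsv[k,cidx]) for k in range(182,202,3)])
E
```

```text
188 280 365 [ 0.5771 -0.263 ] [ 0.6563 -0.26  ] mid [ 0.6167 -0.2615] w 0.0792
190 280 365 [ 0.5772 -0.2648] [ 0.6564 -0.2619] mid [ 0.6168 -0.2634] w 0.0793
192 281 365 [ 0.5781 -0.2667] [ 0.6565 -0.2638] mid [ 0.6173 -0.2652] w 0.0784
194 281 365 [ 0.5781 -0.2685] [ 0.6566 -0.2656] mid [ 0.6174 -0.2671] w 0.0786
196 281 365 [ 0.5781 -0.2704] [ 0.6568 -0.2675] mid [ 0.6174 -0.2689] w 0.0787
198 281 365 [ 0.5782 -0.2723] [ 0.6569 -0.2694] mid [ 0.6175 -0.2708] w 0.0788
205 311 335 [ 0.6065 -0.2779] [ 0.6291 -0.277 ] mid [ 0.6178 -0.2775] w 0.0226
215 311 335 [ 0.6068 -0.2874] [ 0.6295 -0.2866] mid [ 0.6181 -0.287 ] w 0.0228
225 311 335 [ 0.607  -0.2971] [ 0.6299 -0.2963] mid [ 0.6185 -0.2967] w 0.0229
235 311 335 [ 0.6073 -0.3069] [ 0.6304 -0.3061] mid [ 0.6189 -0.3065] w 0.0231
245 311 335 [ 0.6076 -0.3169] [ 0.6309 -0.316 ] mid [ 0.6192 -0.3165] w 0.0233
255 311 335 [ 0.6079 -0.327 ] [ 0.6313 -0.3261] mid [ 0.6196 -0.3266] w 0.0234
262 311 335 [ 0.6081 -0.3342] [ 0.6317 -0.3333] mid [ 0.6199 -0.3337] w 0.0236
290 184 200 [ 0.5869 -0.2585] [ 0.5871 -0.2743] [(np.uint8(13), np.uint8(
[... 699 characters left out ...]
4  -0.2717] [(np.uint8(13), np.uint8(24), np.uint8(125)), (np.uint8(15), np.uint8(110), np.uint8(95)), (np.uint8(14), np.uint8(112), np.uint8(123)), (np.uint8(14), np.uint8(111), np.uint8(115)), (np.uint8(13), np.uint8(113), np.uint8(111)), (np.uint8(15), np.uint8(118), np.uint8(115)), (np.uint8(14), np.uint8(54), np.uint8(174))]
355 183 199 [ 0.6471 -0.2553] [ 0.648  -0.2711] [(np.uint8(13), np.uint8(23), np.uint8(132)), (np.uint8(13), np.uint8(114), np.uint8(101)), (np.uint8(15), np.uint8(115), np.uint8(124)), (np.uint8(14), np.uint8(115), np.uint8(149)), (np.uint8(15), np.uint8(113), np.uint8(113)), (np.uint8(15), np.uint8(115), np.uint8(113)), (np.uint8(13), np.uint8(50), np.uint8(157))]
```

{"method": "move_arm", "body": {
  "increments": [
    [[1,-0.02,0.02,0.35,0,0,0],[1,-0.02,0.02,0.7,0,0,0],[1,-0.02,0.02,1,0,0,0]]
  ]
}}

```text
time: 2.48
tool_pos: [0.6188, -0.3041, 0.273]
ee_rot: [-3.141, 0.0, 1.605]
wrist_force: [-0.9, 0.5, -0.8]
width: 0.0939
```

{"method": "move_arm", "body": {
  "increments": [
    [[1,0,0,0.3,0,0,0],[1,0,0,0.5,0,0,0],[1,0,0,0.62,0,0,0],[1,0,0,0.7,0,0,0],[1,0,0,0.7,0,0,0]]
  ]
}}

```text
time: 2.9
tool_pos: [0.6187, -0.304, 0.2028]
ee_rot: [-3.139, -0.002, 1.606]
wrist_force: [-0.6, 0.2, -0.9]
width: 0.0941
```

{"method": "move_arm", "body": {
  "increments": [
    [[0,0,0,0,0,0,0],[0,0,0,0,0,0,0],[0,0,0,0,0,0,0],[0,0,0,0,0,0,0],[0,0,0,0,0,0,0],[0,0,0,0,0,0,0],[0,0,0,0,0,0,0],[0,0,0,0,0,0,0]]
  ]
}}

```text
time: 3.57
tool_pos: [0.619, -0.3042, 0.2048]
ee_rot: [3.141, 0.0, 1.606]
wrist_force: [-0.3, -1.0, -0.9]
width: 0.0441
```

{"method": "move_arm", "body": {
  "increments": [
    [[0,0,0,0,0,0,0],[0,0,0,0,0,0,0],[0,0,0,0,0,0,0],[0,0,0,0,0,0,0],[0,0,0,0,0,0,0],[0,0,0,0,0,0,0]]
  ]
}}

```text
time: 4.07
tool_pos: [0.6189, -0.3042, 0.2046]
ee_rot: [-3.141, -0.0, 1.606]
wrist_force: [-0.8, 0.3, -0.4]
width: 0.0237
```

{"method": "move_arm", "body": {
  "increments": [
    [[0,0.1,0,0,0,0,0],[0,0.2,0,0,0,0,0],[0,0.3,0,0,0,0,0],[0,0.4,0,0,0,0,0]]
  ]
}}

```text
time: 4.4
tool_pos: [0.6175, -0.2628, 0.2046]
ee_rot: [-3.142, -0.0, 1.607]
wrist_force: [0.7, -0.8, -0.2]
width: 0.024
```

{"method": "move_arm", "body": {
  "increments": [
    [[0,0.15,0,0,0,0,0],[0,0.3,0,0,0,0,0],[0,0.45,0,0,0,0,0],[0,0.6,0,0,0,0,0],[0,0.75,0,0,0,0,0],[0,0.85,0,0,0,0,0]]
  ]
}}

```text
time: 4.9
tool_pos: [0.6144, -0.1768, 0.2046]
ee_rot: [-3.141, -0.001, 1.608]
wrist_force: [-0.4, 0.2, -2.1]
width: 0.0235
```

{"method": "move_arm", "body": {
  "increments": [
    [[0,0.1,-0.05,0,0,0,0],[0,0.2,-0.13,0,0,0,-0.007],[0,0.3,-0.2,0,0,0,-0.014],[0,0.4,-0.28,0,0,0,-0.021],[0,0.45,-0.35,0,0,0,-0.028],[0,0.45,-0.38,0,0,0,-0.028],[0,0.45,-0.38,0,0,0,-0.028]]
  ]
}}

```text
time: 5.48
tool_pos: [0.5743, -0.1355, 0.2047]
ee_rot: [-3.141, 0.0, 1.65]
wrist_force: [0.3, 0.3, -1.8]
width: 0.0236
```

{"method": "move_arm", "body": {
  "increments": [
    [[1,0,0,0,0,0,0],[1,0,0,0,0,0,0],[1,0,0,0,0,0,0],[1,0,0,0,0,0,0],[1,0,0,0,0,0,0],[1,0,0,0,0,0,0],[1,0,0,0,0,0,0],[1,0,0,0,0,0,0]]
  ]
}}

```text
time: 6.15
tool_pos: [0.575, -0.1357, 0.2046]
ee_rot: [-3.142, 0.0, 1.65]
wrist_force: [0.4, -0.3, -0.4]
width: 0.0735
```

{"method": "move_arm", "body": {
  "increments": [
    [[1,0,0,-0.3,0,0,0],[1,0,0,-0.6,0,0,0],[1,0,0,-0.9,0,0,0],[1,0,0,-0.9,0,0,0]]
  ]
}}

```text
time: 6.48
tool_pos: [0.5766, -0.1361, 0.3026]
ee_rot: [3.129, 0.005, 1.65]
wrist_force: [2.1, -0.3, 2.1]
width: 0.0939
```

{"method": "move_arm", "body": {
  "increments": [
    [[1,-0.3,0,0,0,0,0],[1,-0.6,0,0,0,0,0],[1,-0.9,0,0,0,0,0],[1,-1,0,0,0,0,0],[1,-1,0,0,0,0,0]]
  ]
}}

```text
time: 6.9
tool_pos: [0.5827, -0.2376, 0.2938]
ee_rot: [-3.141, 0.0, 1.647]
wrist_force: [-0.2, -0.1, 0.3]
width: 0.0938
```

```bash
cat > snap.py <<'E'
import sys,cv2,numpy as np,pickle
from bench import robot
for a in sys.argv[1:]:
    n,t=a.split(":"); p=robot.camera_params(n); im,d=robot.snapshot(n); cv2.imwrite(f"pics/{t}.png",im[:,:,::-1]); np.savez(f"{t}.npz",im=im,d=d); pickle.dump(p,open(f"{t}.pkl","wb"))
E
python3 snap.py wrist:w2 top:t2; python3 - <<'E'
import cv2
i=cv2.imread('pics/t2.png');cv2.imwrite('pics/t2c.png',cv2.resize(i[170:320,210:410],(800,600),interpolation=cv2.INTER_CUBIC))
E
```

```text
(no output)
```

View pics/w2.png

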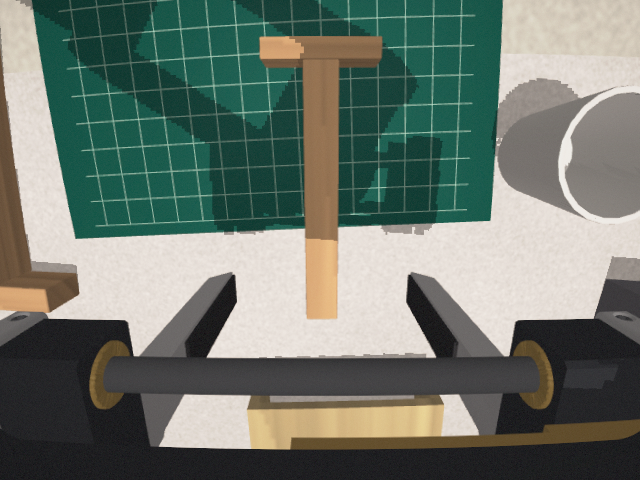

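View pics/t2c.png

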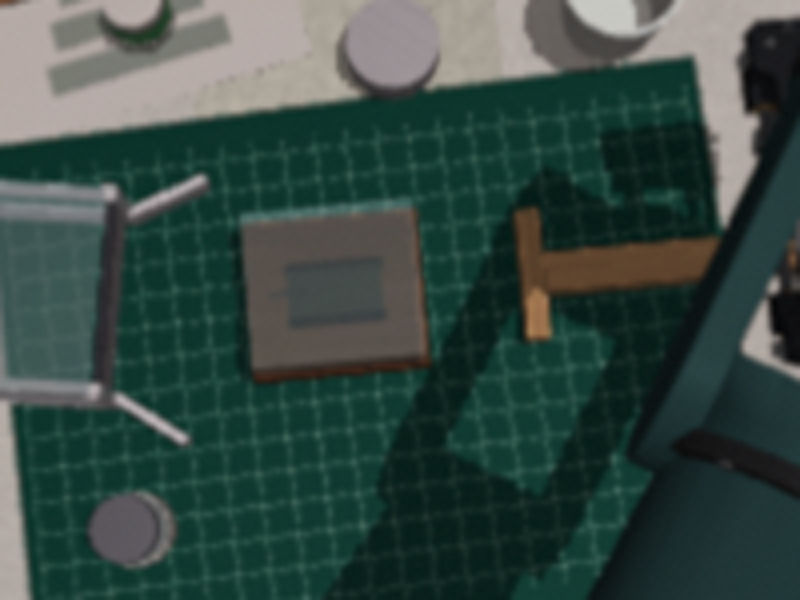

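The pusher now lies flat, clear of the stand: tail end at (322,318) and blade at (320,50) in the wrist view. Measuring for the regrasp.

```bash
python3 - <<'E'
import numpy as np,cv2,pickle
from h import *
np.set_printoptions(precision=4,suppress=True)
z=np.load("w2.npz");im=z["im"];p=pickle.load(open("w2.pkl","rb"))
hsv=cv2.cvtColor(im,cv2.COLOR_RGB2HSV)
m=((hsv[...,0]>5)&(hsv[...,0]<22)&(hsv[...,1]>70)&(hsv[...,2]>60)).astype(np.uint8)
for r in (42,46,80,120,160,200,230,250,270,290,310):
    c=np.where(m[r,250:395])[0]+250
    if len(c): a,b=c.min(),c.max()+1; A=onz(p,(a-.5,r),.026);B=onz(p,(b-.5,r),.026);print(r,a,b,A[:2],B[:2],"mid",((A+B)/2)[:2],"w",np.linalg.norm(A-B).round(4))
r=np.where(m[290:345,322])[0]+290;print(r.min(),r.max(),"tail",onz(p,(322,r.max()+.5),.026)[:2], "z0",onz(p,(322,r.max()+.5),0)[:2])
for c in (280,350):
    r=np.where(m[20:80,c])[0]+20;print(c,r.min(),r.max(),onz(p,(c,r.min()-.5),.026)[:2])
p=pickle.load(open("t2.pkl","rb"))
for uv in ((516,210),(526,341)):
    print("top blade front",onz(p,((uv[0]+.5)/4-.5+210,(uv[1]+.5)/4-.5+170),.026)[:2])
for n,uv in dict(bl=(416,208),br=(430,361)).items(): print(n,onz(p,((uv[0]+.5)/4-.5+210,(uv[1]+.5)/4-.5+170),.016)[:2])
E
```

```text
42 260 382 [ 0.5324 -0.0976] [ 0.6112 -0.0915] mid [ 0.5718 -0.0945] w 0.079
46 260 382 [ 0.5325 -0.1   ] [ 0.6115 -0.0939] mid [ 0.572  -0.0969] w 0.0792
80 303 339 [ 0.5618 -0.1189] [ 0.5854 -0.117 ] mid [ 0.5736 -0.1179] w 0.0237
120 304 339 [ 0.5641 -0.1442] [ 0.5877 -0.1423] mid [ 0.5759 -0.1432] w 0.0236
160 304 339 [ 0.5659 -0.1706] [ 0.59   -0.1687] mid [ 0.5779 -0.1696] w 0.0242
200 304 338 [ 0.5677 -0.1983] [ 0.5917 -0.1964] mid [ 0.5797 -0.1974] w 0.0241
230 306 338 [ 0.5706 -0.2199] [ 0.5937 -0.2182] mid [ 0.5821 -0.2191] w 0.0232
250 306 338 [ 0.5715 -0.235 ] [ 0.595  -0.2332] mid [ 0.5833 -0.2341] w 0.0235
270 306 338 [ 0.5726 -0.2505] [ 0.5964 -0.2487] mid [ 0.5845 -0.2496] w 0.0239
290 306 337 [ 0.5736 -0.2665] [ 0.5971 -0.2647] mid [ 0.5853 -0.2656] w 0.0235
310 307 337 [ 0.5755 -0.283 ] [ 0.5985 -0.2813] mid [ 0.587  -0.2821] w 0.0232
290 318 tail [ 0.5879 -0.2893] z0 [ 0.5891 -0.3026]
280 37 66 [ 0.5455 -0.0933]
350 36 66 [ 0.5905 -0.0893]
top blade front [ 0.611  -0.0893]
top blade front [ 0.5293 -0.0938]
bl [ 0.6148 -0.0275]
br [ 0.5187 -0.035 ]
```

{"method": "move_arm", "body": {
  "increments": [
    [[1,-0.17,0.01,0.3,0,0,0],[1,-0.17,0.01,0.55,0,0,0],[1,-0.17,0.01,0.75,0,0,0],[1,-0.17,0.01,0.9,0,0,0],[1,-0.17,0.01,0.9,0,0,0],[0,-0.17,0.01,0.9,0,0,0],[0,-0.17,0.01,0.9,0,0,0],[0,-0.17,0.01,0.9,0,0,0]]
  ]
}}

```text
time: 7.67
tool_pos: [0.5858, -0.2517, 0.2063]
ee_rot: [3.14, 0.001, 1.651]
wrist_force: [0.1, -0.3, -0.1]
width: 0.0776
```

{"method": "move_arm", "body": {
  "increments": [
    [[0,0,0,0,0,0,0],[0,0,0,0,0,0,0],[0,0,0,0,0,0,0],[0,0,0,0,0,0,0],[0,0,0,0,0,0,0],[0,0,0,0,0,0,0],[0,0,0,0,0,0,0],[0,0,0,0,0,0,0]]
  ]
}}

```text
time: 8.33
tool_pos: [0.5852, -0.2523, 0.2046]
ee_rot: [-3.141, -0.0, 1.65]
wrist_force: [-0.7, 0.1, 0.8]
width: 0.0243
```

{"method": "move_arm", "body": {
  "increments": [
    [[0,0,0,0,0,0,0],[0,0,0,0,0,0,0],[0,0,0,0,0,0,0]]
  ]
}}

```text
time: 8.58
tool_pos: [0.5851, -0.2523, 0.2046]
ee_rot: [-3.141, 0.0, 1.65]
wrist_force: [-1.1, -0.7, 0.9]
width: 0.0238
```

```bash
cat > plan.py <<'E'
import numpy as np
E0=np.array([.5536,.1535]);BA=.066
u=np.array([np.sin(BA),np.cos(BA)]);rt=np.array([np.cos(BA),-np.sin(BA)])
L=.161
def tcp(a,r,th,back=.055,lat=0):
    al=BA+th;h=np.array([np.sin(al),np.cos(al)]);n=np.array([np.cos(al),-np.sin(al)])
    c=E0+a*u+r*rt
    return np.r_[c-(back+L)*h+lat*n, np.pi/2-al]
def inc(cur,tgt):
    d=tgt[:2]-cur[:2];y=cur[2];tx=np.array([np.cos(y),np.sin(y)]);ty=np.array([np.sin(y),-np.cos(y)])
    return np.round([d@tx/.1,d@ty/.1,-(tgt[2]-cur[2])/(np.pi/2)],3)
def box(p):  # world xy -> box a, r
    d=np.asarray(p)[:2]-E0; return d@u, d@rt
E
python3 - <<'E'
from plan import *
cur=np.array([.5851,-.2523,1.650])
a,r,th=-.1286,.0176,-.145
w=[tcp(a,r,th)]
print("contact",inc(cur,w[0]),w[0])
# phase1 40mm
for i in range(1,9): w.append(tcp(a+.005*i,r-.00034*5*i,th))
# phase2
for i in range(1,9):
    s=i/8; w.append(tcp(-.0886+.04*s,.004-.004*(1-(1-s)**2),-.145*(1-s)))
c=w[0]
for x in w[1:9]: print(inc(c,x))
c=w[8];print()
for x in w[9:]: print(inc(c,x))
print(w[-1])
E
```

```text
contact [ 0.612 -0.005  0.   ] [ 0.5797265  -0.19130709  1.64979633]
[ 0.052 -0.01  -0.   ]
[ 0.104 -0.019 -0.   ]
[ 0.156 -0.029 -0.   ]
[ 0.208 -0.038 -0.   ]
[ 0.26  -0.048 -0.   ]
[ 0.312 -0.058 -0.   ]
[ 0.364 -0.067 -0.   ]
[ 0.415 -0.077 -0.   ]

[ 0.051 -0.041  0.012]
[ 0.103 -0.081  0.023]
[ 0.155 -0.12   0.035]
[ 0.208 -0.157  0.046]
[ 0.261 -0.193  0.058]
[ 0.315 -0.228  0.069]
[ 0.369 -0.262  0.081]
[ 0.424 -0.294  0.092]
[ 0.53614908 -0.11052391  1.50479633]
```

{"method": "move_arm", "body": {
  "increments": [
    [[0,0.15,0,0,0,0,0],[0,0.3,0,0,0,0,0],[0,0.42,0,0,0,0,0],[0,0.5,0,0,0,0,0],[0,0.56,0,0,0,0,0],[0,0.59,0,0,0,0,0],[0,0.62,0,0,0,0,0],[0,0.65,-0.005,0,0,0,0]]
  ]
}}

```text
time: 9.25
tool_pos: [0.5798, -0.1879, 0.205]
ee_rot: [3.141, 0.002, 1.65]
wrist_force: [0.4, -4.4, -1.5]
width: 0.0235
```

{"method": "move_arm", "body": {
  "increments": [
    [[0,0.052,-0.01,0,0,0,0],[0,0.104,-0.02,0,0,0,0],[0,0.156,-0.03,0,0,0,0],[0,0.208,-0.04,0,0,0,0],[0,0.26,-0.05,0,0,0,0],[0,0.312,-0.06,0,0,0,0],[0,0.35,-0.067,0,0,0,0],[0,0.38,-0.072,0,0,0,0]]
  ]
}}

```text
time: 9.92
tool_pos: [0.5693, -0.1496, 0.2047]
ee_rot: [-3.142, 0.0, 1.651]
wrist_force: [0.8, -2.6, -1.0]
width: 0.0239
```

```bash
python3 snap.py top:t3; python3 - <<'E'
import cv2
i=cv2.imread('pics/t3.png');cv2.imwrite('pics/t3c.png',cv2.resize(i[170:320,210:410],(800,600),interpolation=cv2.INTER_CUBIC))
E
```

```text
(no output)
```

View pics/t3c.png

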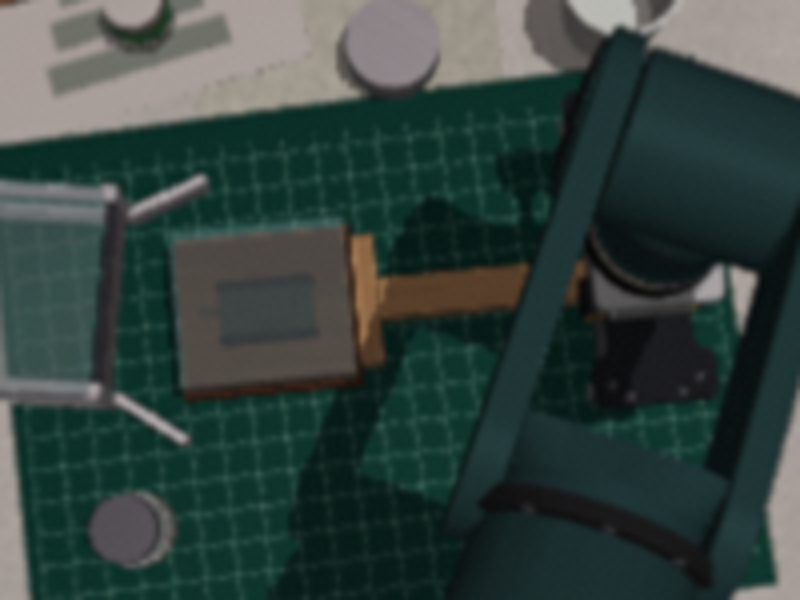

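Top view: blade flush on the case's rear (≈(365,300) in crop), case shifted as planned with the same orientation, heading for the entrance.

```bash
python3 - <<'E'
from plan import *
from h import *
import pickle
p=pickle.load(open("t3.pkl","rb"))
f=lambda uv,z:onz(p,((uv[0]+.5)/4-.5+210,(uv[1]+.5)/4-.5+170),z)[:2]
bl,br=f((346,222),.016),f((360,376),.016);m=(bl+br)/2
print(bl,br,m,box(m),np.arctan2((bl-br)[1],(bl-br)[0]))
cur=np.array([.5693,-.1496,1.650]);front=cur[:2]+L*np.array([np.cos(1.65),np.sin(1.65)]);print("pusher front",front,box(front))
th=-.145
# current case centre from pusher front
al=BA+th;c=front+.055*np.array([np.sin(al),np.cos(al)]);a0,r0=box(c);print("centre",a0,r0)
for i in range(1,9):
    s=i/8; print(inc(cur,tcp(a0+.045*s,r0*(1-s)**1.5,th*(1-s))))
E
```

```text
[0.6063736  0.01634368] [0.50983917 0.0082861 ] [0.55810639 0.01231489] (np.float64(-0.14058051719629266), np.float64(0.013808030948885195)) 0.0832754493465161
pusher front [0.55656154 0.01089527] (np.float64(-0.1420989304835525), np.float64(0.012360169663305122))
centre -0.08767610566057077 0.004413086029226198
[ 0.057 -0.039  0.012]
[ 0.115 -0.078  0.023]
[ 0.173 -0.115  0.035]
[ 0.232 -0.152  0.046]
[ 0.292 -0.189  0.058]
[ 0.352 -0.224  0.069]
[ 0.413 -0.258  0.081]
[ 0.474 -0.291  0.092]
```

{"method": "move_arm", "body": {
  "increments": [
    [[0,0.057,-0.039,0,0,0,0.012],[0,0.115,-0.078,0,0,0,0.023],[0,0.173,-0.115,0,0,0,0.035],[0,0.232,-0.152,0,0,0,0.046],[0,0.292,-0.189,0,0,0,0.058],[0,0.352,-0.224,0,0,0,0.069],[0,0.37,-0.235,0,0,0,0.073],[0,0.37,-0.235,0,0,0,0.073]]
  ]
}}

```text
time: 10.63
tool_pos: [0.5425, -0.1145, 0.2046]
ee_rot: [-3.141, -0.001, 1.536]
wrist_force: [0.0, -2.3, -1.1]
width: 0.024
```

```bash
python3 snap.py top:t4; python3 - <<'E'
import cv2
i=cv2.imread('pics/t4.png');cv2.imwrite('pics/t4c.png',cv2.resize(i[190:310,200:360],(800,600),interpolation=cv2.INTER_CUBIC))
E
```

View pics/t4c.png

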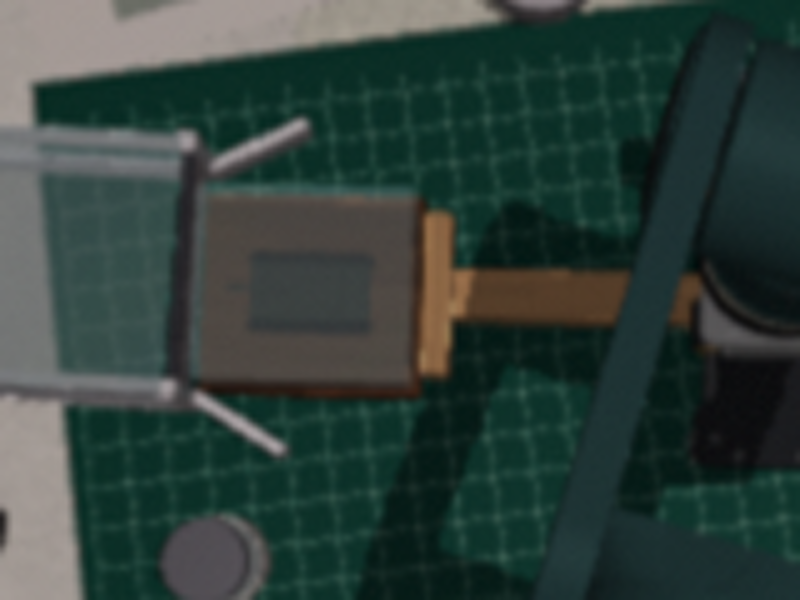

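```bash
python3 - <<'E'
from plan import *
from h import *
import pickle
p=pickle.load(open("t4.pkl","rb"))
f=lambda uv,z:onz(p,((uv[0]+.5)/5-.5+200,(uv[1]+.5)/5-.5+190),z)[:2]
bl,br=f((425,196),.016),f((420,395),.0);m=(bl+br)/2
print(bl,br,m,box(m),np.arctan2((bl-br)[1],(bl-br)[0]),np.linalg.norm(bl-br))
print("bottom front left vis corner",box(f((200,383),.016)), box(f((420,386),.016)))
for n,q in dict(l=(189,145),r=(171,390)).items(): print(n,box(f(q,.087)))
for n,q in dict(l=(304,127),r=(281,449)).items(): print(n,box(f(q,.028)))
print("cover top rear corners", box(f((420,200),.06)),box(f((415,383),.06)))
for n,q in dict(bl=(434,213),br=(430,376)).items(): print("blade",box(f(q,.026)))
cur=np.array([.5425,-.1145,1.536]);front=cur[:2]+L*np.array([np.cos(1.536),np.sin(1.536)]);print("pusher front",front,box(front),"th",np.pi/2-1.536-BA)
E
```

```text
[0.59737698 0.04515364] [0.49926804 0.04884756] [0.54832251 0.0470006 ] (np.float64(-0.10661559114313346), np.float64(0.0017578573556739701)) -0.037633481412976386 0.09817845113954402
bottom front left vis corner (np.float64(-0.00022614642982209682), np.float64(-0.04868806371566712)) (np.float64(-0.10881578291109166), np.float64(-0.04410414480445348))
l (np.float64(0.001636018824966732), np.float64(0.05690586391203077))
r (np.float64(0.0008242902680036457), np.float64(-0.05809641038294664))
l (np.float64(-0.04388915292735187), np.float64(0.08015902176004977))
r (np.float64(-0.04413632636190437), np.float64(-0.07944208703235331))
cover top rear corners (np.float64(-0.1061180804730493), np.float64(0.041290963886167535)) (np.float64(-0.10937615691979835), np.float64(-0.04637195464274591))
blade (np.float64(-0.11092517614111397), np.float64(0.04087525836886573))
blade (np.float64(-0.11406730427514117), np.float64(-0.03975571443791207))
pusher front [0.54810108 0.04640254] (np.float64(-0.10722695011484092), np.float64(0.0015763521601760964)) th -0.031203673205103477
```

```bash
python3 - <<'E'
from plan import *
cur=np.array([.5425,-.1145,1.536])
for i in range(1,9):
    s=min(1,i/6); print(inc(cur,tcp(-.1072+.06*i/8,.0016-.0012*s,-.031*(1-s),back=0)))
print(tcp(-.1072+.06,.0004,0,back=0))
E
```

```text
[ 0.075 -0.008  0.003]
[ 0.15  -0.016  0.007]
[ 0.226 -0.024  0.01 ]
[ 0.301 -0.032  0.013]
[ 0.376 -0.04   0.017]
[ 0.451 -0.048  0.02 ]
[ 0.526 -0.046  0.02 ]
[ 0.601 -0.043  0.02 ]
[ 0.5402679  -0.05427309  1.50479633]
```

{"method": "move_arm", "body": {
  "increments": [
    [[0,0.075,-0.008,0,0,0,0.003],[0,0.15,-0.016,0,0,0,0.007],[0,0.225,-0.024,0,0,0,0.01],[0,0.3,-0.032,0,0,0,0.013],[0,0.375,-0.04,0,0,0,0.017],[0,0.45,-0.048,0,0,0,0.02],[0,0.525,-0.046,0,0,0,0.02],[0,0.6,-0.043,0,0,0,0.02]]
  ]
}}

```text
time: 11.35
tool_pos: [0.5409, -0.0555, 0.2047]
ee_rot: [-3.141, 0.002, 1.504]
wrist_force: [-0.2, -6.0, 0.1]
width: 0.024
```

```bash
python3 snap.py top:t5; python3 - <<'E'
import cv2
i=cv2.imread('pics/t5.png');cv2.imwrite('pics/t5c.png',cv2.resize(i[190:310,140:300],(800,600),interpolation=cv2.INTER_CUBIC))
E
```

```text
(no output)
```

View pics/t5c.png

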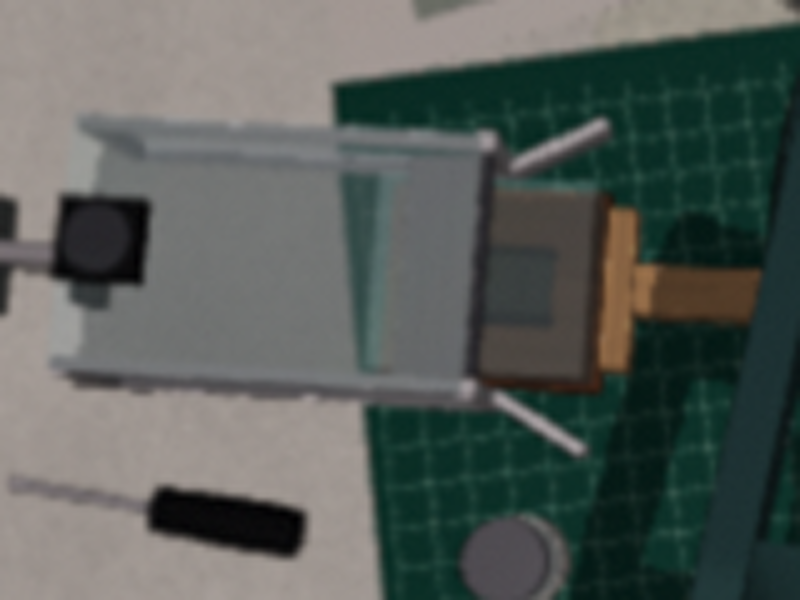

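The case has entered squarely under the flap (rear ≈(605,290), walls clear on both sides). Pushing straight on.

{"method": "move_arm", "body": {
  "increments": [
    [[0,0.07,0,0,0,0,0],[0,0.14,0,0,0,0,0],[0,0.21,0,0,0,0,0],[0,0.28,0,0,0,0,0],[0,0.35,0,0,0,0,0],[0,0.42,0,0,0,0,0],[0,0.49,0,0,0,0,0],[0,0.55,0,0,0,0,0]]
  ]
}}

```text
time: 12.07
tool_pos: [0.5445, -0.0005, 0.2046]
ee_rot: [-3.141, 0.002, 1.504]
wrist_force: [-0.2, -5.9, 0.6]
width: 0.0241
```

{"method": "move_arm", "body": {
  "increments": [
    [[0,0.07,0,0,0,0,0],[0,0.14,0,0,0,0,0],[0,0.21,0,0,0,0,0],[0,0.28,0,0,0,0,0],[0,0.35,0,0,0,0,0],[0,0.4,0,0,0,0,0],[0,0.44,0,0,0,0,0],[0,0.48,0,0,0,0,0]]
  ]
}}

```text
time: 12.73
tool_pos: [0.5477, 0.0478, 0.2046]
ee_rot: [-3.141, 0.0, 1.504]
wrist_force: [0.0, -4.0, -0.3]
width: 0.0239
```

```bash
python3 - <<'E'
from plan import *
from bench import robot
o=robot.get_obs();t=o["tool_pos"];y=o["ee_rot"][2];f=t[:2]+L*np.array([np.cos(y),np.sin(y)]);print(t,y,o["wrist_force"],"rear",box(f))
E
python3 snap.py top:t6; python3 - <<'E'
import cv2
i=cv2.imread('pics/t6.png');cv2.imwrite('pics/t6c.png',cv2.resize(i[190:310,140:300],(800,600),interpolation=cv2.INTER_CUBIC))
E
```

```text
[0.54768537 0.04782994 0.20456818] 1.5041357544507319 [ 0.04864917 -3.99370547 -0.32429732] rear (np.float64(0.0551698887290434), np.float64(0.0011737643653158445))
```

View pics/t6c.png

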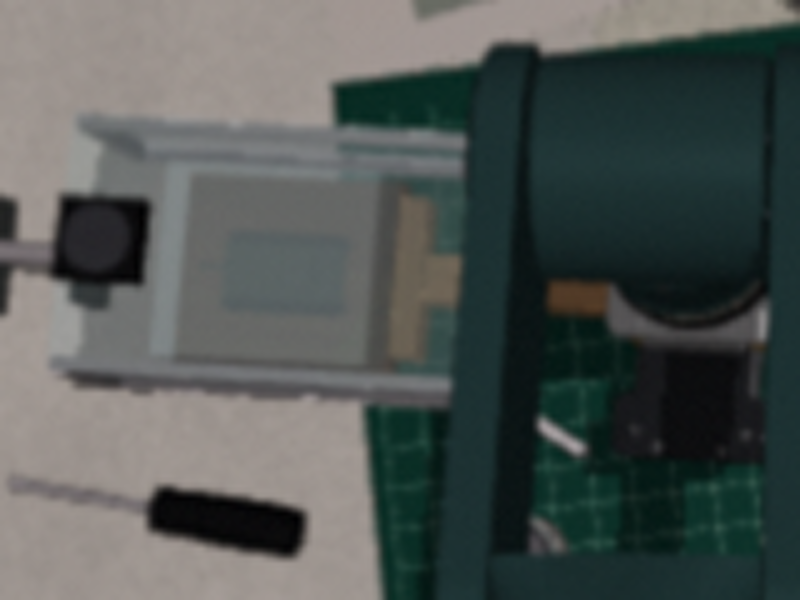

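Case is inside, straight, about 18 mm or more short of the stop range. Feeling slowly for the stop.

{"method": "move_arm", "body": {
  "increments": [
    [[0,0.03,0,0,0,0,0],[0,0.06,0,0,0,0,0],[0,0.09,0,0,0,0,0],[0,0.12,0,0,0,0,0],[0,0.15,0,0,0,0,0],[0,0.16,0,0,0,0,0]]
  ]
}}

```text
time: 13.28
tool_pos: [0.5487, 0.0642, 0.2046]
ee_rot: [-3.141, -0.0, 1.505]
wrist_force: [0.4, -3.2, -0.5]
width: 0.0236
```

{"method": "move_arm", "body": {
  "increments": [
    [[0,0.02,0,0,0,0,0],[0,0.04,0,0,0,0,0]]
  ]
}}

```text
time: 13.45
tool_pos: [0.549, 0.0679, 0.2046]
ee_rot: [-3.141, 0.0, 1.504]
wrist_force: [-0.2, -3.1, 0.1]
width: 0.024
```

{"method": "move_arm", "body": {
  "increments": [
    [[0,0.02,0,0,0,0,0],[0,0.04,0,0,0,0,0]]
  ]
}}

```text
time: 13.62
tool_pos: [0.5493, 0.0719, 0.2046]
ee_rot: [-3.141, 0.0, 1.504]
wrist_force: [-0.5, -3.8, -1.4]
width: 0.0236
```

{"method": "move_arm", "body": {
  "increments": [
    [[0,0.015,0,0,0,0,0],[0,0.03,0,0,0,0,0]]
  ]
}}

```text
time: 13.78
tool_pos: [0.5495, 0.0749, 0.2046]
ee_rot: [-3.142, -0.0, 1.504]
wrist_force: [0.9, -3.2, -1.1]
width: 0.0239
```

{"method": "move_arm", "body": {
  "increments": [
    [[0,0.015,0,0,0,0,0],[0,0.03,0,0,0,0,0]]
  ]
}}

```text
time: 13.95
tool_pos: [0.5497, 0.0778, 0.2046]
ee_rot: [-3.141, 0.0, 1.504]
wrist_force: [-0.9, -4.3, -1.1]
width: 0.0237
```

{"method": "move_arm", "body": {
  "increments": [
    [[0,0.015,0,0,0,0,0],[0,0.03,0,0,0,0,0]]
  ]
}}

```text
time: 14.12
tool_pos: [0.5499, 0.0808, 0.2046]
ee_rot: [-3.141, 0.0, 1.504]
wrist_force: [-0.3, -3.5, 0.6]
width: 0.0238
```

{"method": "move_arm", "body": {
  "increments": [
    [[0,0.01,0,0,0,0,0],[0,0.02,0,0,0,0,0]]
  ]
}}

```text
time: 14.28
tool_pos: [0.55, 0.0826, 0.2046]
ee_rot: [-3.142, 0.001, 1.504]
wrist_force: [-0.7, -3.8, -0.4]
width: 0.0238
```

{"method": "move_arm", "body": {
  "increments": [
    [[0,0.015,0,0,0,0,0],[0,0.03,0,0,0,0,0]]
  ]
}}

```text
time: 14.45
tool_pos: [0.5502, 0.085, 0.2047]
ee_rot: [-3.141, 0.003, 1.504]
wrist_force: [-0.5, -7.5, -0.2]
width: 0.0239
```

{"method": "move_arm", "body": {
  "increments": [
    [[0,0.015,0,0,0,0,0],[0,0.03,0,0,0,0,0]]
  ]
}}

```text
time: 14.62
tool_pos: [0.5504, 0.0872, 0.2047]
ee_rot: [-3.141, 0.005, 1.504]
wrist_force: [-1.5, -11.1, 0.6]
width: 0.0236
```

{"method": "move_arm", "body": {
  "increments": [
    [[0,0,0,0,0,0,0],[0,0,0,0,0,0,0],[0,0,0,0,0,0,0]]
  ]
}}

```text
time: 14.87
tool_pos: [0.5504, 0.0872, 0.2048]
ee_rot: [-3.141, 0.004, 1.504]
wrist_force: [-1.0, -9.3, -0.2]
width: 0.024
```

```bash
python3 snap.py top:t7 scene:s7; python3 - <<'E'
import cv2
i=cv2.imread('pics/t7.png');cv2.imwrite('pics/t7c.png',cv2.resize(i[190:310,100:260],(800,600),interpolation=cv2.INTER_CUBIC))
E
```

```text
(no output)
```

View pics/t7c.png

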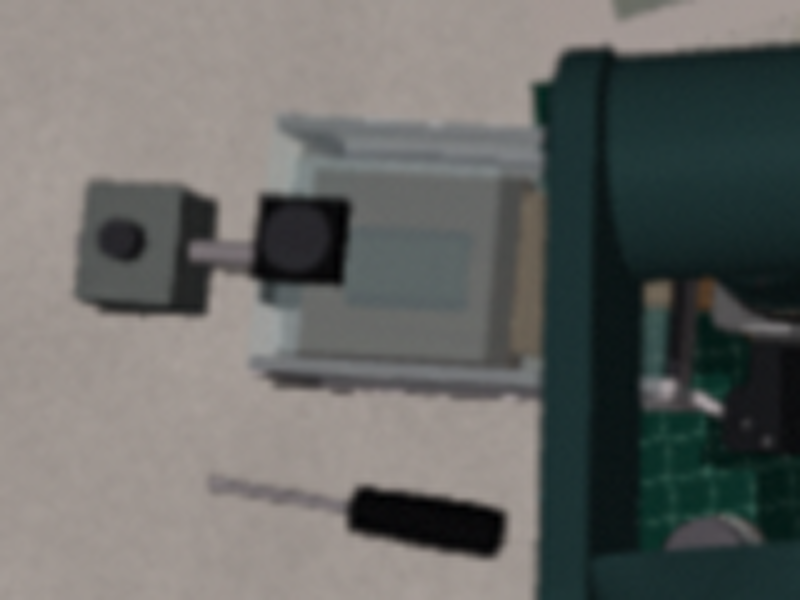

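Case seated against the stop, straight (front ≈(310,265), blade still on its rear). About 9–11 N total, ~3.5 N of which is sliding friction. Withdrawing.

{"method": "move_arm", "body": {
  "increments": [
    [[0,-0.01,0,0,0,0,0],[0,-0.03,0,0,0,0,0],[0,-0.06,0,0,0,0,0],[0,-0.12,0,0,0,0,0],[0,-0.2,0,0,0,0,0],[0,-0.3,0,0,0,0,0],[0,-0.4,0,0,0,0,0],[0,-0.5,0,0,0,0,0]]
  ]
}}

```text
time: 15.63
tool_pos: [0.547, 0.0378, 0.2047]
ee_rot: [3.141, -0.0, 1.504]
wrist_force: [0.4, -0.2, -0.8]
width: 0.0232
```

{"method": "move_arm", "body": {
  "increments": [
    [[0,-0.1,0,0,0,0,0],[0,-0.2,0,0,0,0,0],[0,-0.3,0,0,0,0,0],[0,-0.4,0,0,0,0,0],[0,-0.5,0,0,0,0,0],[0,-0.6,0,0,0,0,0],[0,-0.7,0,0,0,0,0],[0,-0.75,0,0,0,0,0]]
  ]
}}

```text
time: 16.3
tool_pos: [0.5421, -0.0375, 0.2047]
ee_rot: [3.142, 0.0, 1.503]
wrist_force: [0.6, 1.1, -1.1]
width: 0.0237
```

{"method": "move_arm", "body": {
  "increments": [
    [[0,-0.12,0,0,0,0,0],[0,-0.24,0,0,0,0,0],[0,-0.36,0,0,0,0,0],[0,-0.48,0,0,0,0,0],[0,-0.58,0,0,0,0,0],[0,-0.65,0,0,0,0,0],[0,-0.65,0,0,0,0,0]]
  ]
}}

```text
time: 16.88
tool_pos: [0.5377, -0.1027, 0.2047]
ee_rot: [3.141, 0.001, 1.502]
wrist_force: [-0.2, -0.2, -0.1]
width: 0.0236
```

```bash
python3 snap.py top:t8 scene:s8; python3 - <<'E'
import cv2
i=cv2.imread('pics/t8.png');cv2.imwrite('pics/t8c.png',cv2.resize(i[170:320,100:300],(800,600),interpolation=cv2.INTER_CUBIC))
i=cv2.imread('pics/s8.png');cv2.imwrite('pics/s8c.png',cv2.resize(i[190:310,340:540],(800,480),interpolation=cv2.INTER_CUBIC))
E
```

```text
(no output)
```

View pics/t8c.png

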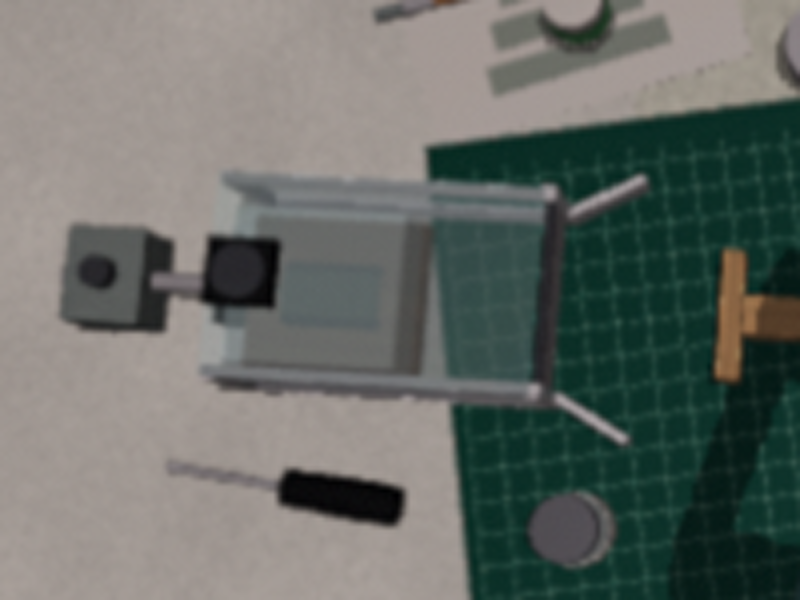

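View pics/s8c.png

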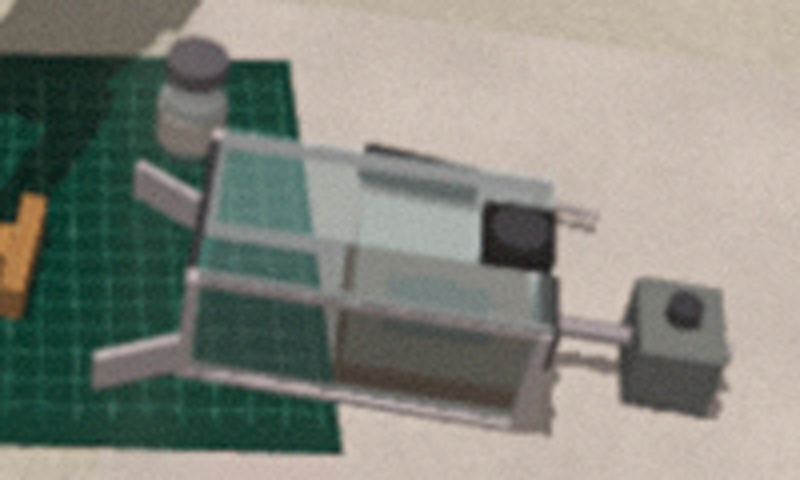

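Flap bar at the entrance is vertical (shut), the case rests at the stop, and the blade is outside at (733,315). Releasing and retreating.

{"method": "move_arm", "body": {
  "increments": [
    [[1,0,0,0,0,0,0],[1,0,0,0,0,0,0],[1,0,0,0,0,0,0],[1,0,0,0,0,0,0],[1,0,0,0,0,0,0],[1,0,0,0,0,0,0],[1,0,0,0,0,0,0],[1,0,0,0,0,0,0]]
  ]
}}

```text
time: 17.65
tool_pos: [0.5378, -0.1009, 0.2047]
ee_rot: [3.142, 0.0, 1.504]
wrist_force: [-0.7, -0.3, -0.1]
width: 0.0734
```

{"method": "move_arm", "body": {
  "increments": [
    [[1,0,0,0,0,0,0],[1,0,0,-0.2,0,0,0],[1,0,0,-0.4,0,0,0],[1,0,0,-0.7,0,0,0],[1,0,0,-1,0,0,0]]
  ]
}}

```text
time: 18.07
tool_pos: [0.5374, -0.1008, 0.3048]
ee_rot: [-3.139, -0.001, 1.504]
wrist_force: [0.7, -0.8, 0.3]
width: 0.094
```

{"method": "move_arm", "body": {
  "increments": [
    [[1,-0.3,-0.3,0,0,0,0],[1,-0.6,-0.6,0,0,0,0],[1,-1,-1,0,0,0,0],[1,-1,-1,0,0,0,0]]
  ]
}}

```text
time: 18.4
tool_pos: [0.4286, -0.1959, 0.3049]
ee_rot: [-3.14, 0.002, 1.502]
wrist_force: [0.4, 0.2, -0.3]
width: 0.0941
```

{"method": "move_arm", "body": {
  "increments": [
    [[1,-0.3,-0.3,0,0,0,0],[1,-0.6,-0.6,0,0,0,0],[1,-1,-1,0,0,0,0],[1,-1,-1,0,0,0,0]]
  ]
}}

```text
time: 18.73
tool_pos: [0.322, -0.2892, 0.3049]
ee_rot: [-3.14, 0.002, 1.501]
wrist_force: [0.6, -0.6, 0.5]
width: 0.0944
```

```bash
python3 snap.py top:t9 scene:s9; python3 - <<'E'
import numpy as np,pickle
from plan import *; from h import *
z=np.load("t9.npz");p=pickle.load(open("t9.pkl","rb"))
z8=np.load("t8.npz")
for t in ("t7","t8","t9"):
    g=np.load(t+".npz")["im"][236].astype(int).sum(1);print(t,g[195:215])
E
```

```text
t7 [307 310 307 291 258 229 223 223 232 262 285 285 278 245 179 135 126 125
 131 127]
t8 [307 311 314 314 305 270 238 232 228 224 209 213 256 274 238 205 204 212
 209 202]
t9 [314 319 319 319 310 277 238 231 234 228 216 217 259 281 240 207 201 217
 214 205]
```

View pics/t9.png

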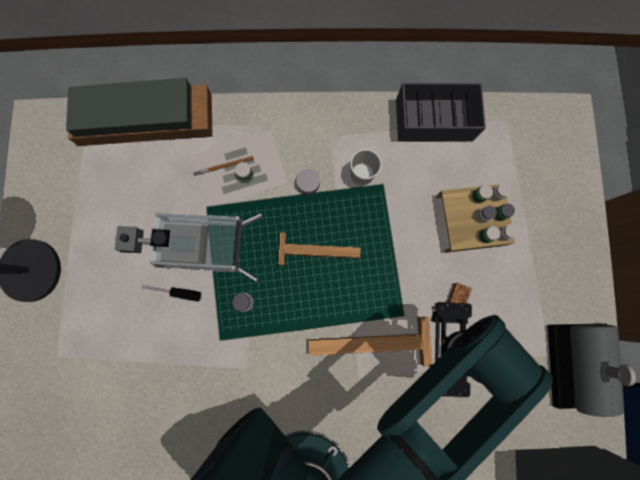

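View pics/s9.png

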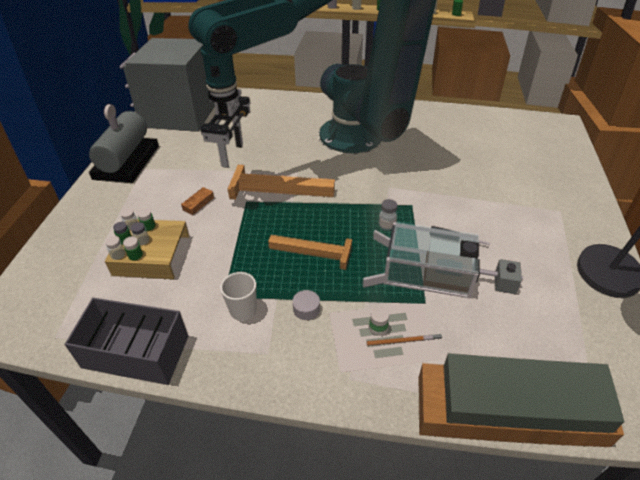

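```bash
python3 - <<'E'
from bench import robot
print(robot.get_obs()["time"]); print(robot.close_job())
E
```

```text
18.8333
the job is handed in; nothing more can be done
None
```

The job is done and handed in at 18.8 s of the 69 s allowed; no verdict was reported.

- **Pusher:** I drew the smaller pusher out from under the stand, released it flat and clear of it, and took it again about 160 mm back, in the tail half of the stem.
- **Push:** I steered the case onto the box axis, removing about 18 mm of offset and 0.145 rad of turn. I then pushed it through the flap until the stop was felt at about 200 mm inside.
- **Press:** The wrist force was 9–11 N in all, about 6–7 N of it on the rubber after sliding friction.
- **Withdrawal:** I drew the pusher back slowly and left it lying flat outside the box, with the arm clear of everything.

**Last checks:** The final pictures show the flap hanging shut, the case straight inside the box and the other things where they were. The case sprang back about 3 mm as the pusher withdrew. From about 4.1–4.4 mm of rubber compression at the peak, that leaves an estimated 1 to 1.5 mm. That it still touches the rubber is inferred from these numbers and not seen directly, because the fan block hides the spot. No check failed.

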